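# Pack the sampling caddy

### The arm

A 7-joint arm with a two-finger parallel gripper is mounted at the origin on a cart in front of the work surface, level with it; the furniture and walls round the work are solid. World frame = base frame: x ahead of the robot, y to its left, z up, the work surface at z = 0. Lengths are in m, angles in rad, forces in N, time in s.
With the tool pointing down it reaches from about 0.35 to 0.9 m from the base axis. Payload 8.1 kg.
Tool frame: the origin (TCP) lies on the mounting face of the last link; the fingertips stand 178 mm ahead of it and the grasp point (between the pads) lies 159 mm ahead of it; z points along the fingers, y is the line along which they close (so a half turn about z gives the same grasp; the last joint's range is limited). The gripper opens to 92 mm and grips with 3 to 60 N. Pads are 19 mm wide; open, the fingers measure 130 mm over their backs; the gripper's body (75 mm by 190 mm) begins 47 mm behind the grasp point.
Start: joints at [0.999, 0.434, 0.025, 1.573, -0.012, 1.134, -0.075], TCP at [0.282, -0.558, 0.405] pointing down, gripper open.
Joint ranges: [-2.62, 2.62], [-0.44, 2.09], [-1.27, 1.32], [0.08, 2.57], [-1.32, 4.46], [0.12, 2], [-2.74, 2.74]. Speed limits (rad/s): [2.22, 2.22, 3.01, 3.01, 3.14, 3.14, 3.14].

### API

Orientations are given as [roll, pitch, yaw] about the fixed x, y, z axes, in that order (R = Rz(yaw) Ry(pitch) Rx(roll)).
In Python, from plant import readout, optics, ctrl gives the robot as it stands.
- The arm moves only by the tool send_rows, never from a script. Its arguments are lists of equal length, an entry for each row: "offset": the shift along the world's x, y, z in m, a list of three; "angular": the turn, a rotation vector about the world's x, y, z in rad, a list of three; "hand": the opening, from 0 (shut) to 1 (fully open). In form: {"offset": [[tx, ty, tz], ...], "angular": [[wx, wy, wz], ...], "hand": [hand, ...]}. A call has 1 to 12 rows; each row shifts and turns the commanded pose from where the row before left it; what a row does not reach is not made up. A row lasts 1/8 s, in which the tool goes at most 62.5 mm and 10.7 degrees, less where a joint would pass 70% of its speed; a pose out of reach is approached as far as the arm can. A call is refused whole if a number of a shift passes 0.0625 or a number of a turn 0.188, either way. A call with a gripper value outside its range is refused whole. The fingers move at their own pace and stop on an object; the grip force is fixed at half the most. Time passes only in rows, so rows that do not move let the fingers close. It gives the time, the measured TCP pose, the force, the opening and the grip force at its end, in the units of the state.
- readout.observe(): the state, without advancing time (a new reading comes with each control period).
- optics.grab_frame(name): name is "scene" or "top"; returns a dict with "color" (384x512x3 uint8, blue, green, red), "depth" (384x512 float32, m along the optical axis (not along the pixel's ray), 0 where there is no reading), "fovy" (degrees; the focal length in pixels is half the picture's height over the tangent of half this angle, whatever the lens; pixels are square), "cx", "cy" (the principal point, pixels), "k1" (the pictures are not rectified: a ray, as slopes to the right and down, at radius r is drawn at 1 + k1 r^2 times it, then the intrinsics apply), "origin" and "orientation" of the camera in the world. Camera axes: x right, y up, looking along -z (the intrinsics and any distortion apply to the point x, -y, -z); pixel columns grow to the right and rows downward; lengths in m; the calibration is good to about 2 mm. A picture is of the moment at which its call begins.
- ctrl.close_job(): hands the job in; it is judged then, once.
The state is a dict: "time_s": time; "q": joint angles; "dq": joint speeds; "effort": joint torques, N m; "tool_pos": TCP position; "orientation": TCP orientation; "force": force on the tool from outside, world axes, zero at the start; "ft_torque": the same for the moment, N m; "grip_width": opening from 0.0 (shut) to 1.0 (fully open); "grasp_force": force on a finger pad.
Only numpy, scipy, OpenCV 4.12 (cv2) and the standard library are available. Lean on these libraries where they do the work, as an engineer would, in place of code of your own. Each camera call takes 0.05 s, during which the arm holds its last target. There are 200 camera calls.

### The job

Pack the grey sampling caddy for the next round: stand the red-capped vial in the red cup, the blue-capped vial in the blue cup and the silver-capped jar in the yellow ring, and drop the label reel's axle into the green slotted brackets until both ends rest at the bottom of their slots. Leave the black-capped vial and the black-capped jar standing where they are.

Things in the scene. Friction and masses are not known exactly. Their poses are not given: they have to be found in the camera images.
- red_vial_mid (a point): Upright glass vial with a red screw cap, 16 mm in diameter, 50 mm tall, 14 g; the cap is the top 12 mm. Point: on its axis, half-way up, 25 mm above its foot; z points up.
- blue_vial_mid (a point): Upright glass vial with a blue screw cap, 16 mm in diameter, 50 mm tall, 14 g; the cap is the top 12 mm. Point: on its axis, half-way up, 25 mm above its foot; z points up.
- silver_jar_mid (a point): Upright glass sample jar with a silver (light grey) screw cap, 50 mm in diameter, 63 mm tall, 160 g. Point: on its axis, half-way up, 31.5 mm above its foot; z points up.
- reel_mid (a point): Label reel lying on the bench: white paper roll with two orange bands (44 mm diameter, 32 mm long) between two black square flanges (50 mm sides, 3 mm thick) on a steel axle, 8 mm diameter, 80 mm long, 21 mm out past each flange; 90 g. Grip the roll across its diameter, between the flanges. Point: middle of the axle, 25 mm above its underside; x along the axle (either way round), z up.
- red_cup_seat (a point): Holder in the caddy: white plate with a red round cup, 33 mm inside, wall 3 mm, rim 12 mm above its floor. Grip the vial high, by the cap, so that the fingers stay above the rim. Point: the centre of its floor, about 8 mm above the bench, on which the vial stands; z up.
- blue_cup_seat (a point): Holder in the caddy: white plate with a blue round cup, 33 mm inside, wall 3 mm, rim 12 mm above its floor. Grip the vial high, by the cap, so that the fingers stay above the rim. Point: the centre of its floor, about 8 mm above the bench, on which the vial stands; z up.
- jar_ring_seat (a point): Holder in the caddy: white plate with a yellow ring, 68 mm inside, rim 10 mm above its floor. The caddy is a fixed grey tray 208 x 196 mm, walls 14 mm high, steel bows 24 mm high; its four fixed holders stand 2 x 2 (105 by 94 mm apart) in any order. Point: the centre of its floor, about 8 mm above the bench, on which the jar stands; z up.
- reel_bracket_seat (a point): Holder: white plate with two green brackets, 5 mm thick, inner faces 52 mm apart along x. Each has a slot open at the top, 11 mm wide in y, flared to 28 mm at the top (49 mm above the point); at its bottom the axle's centre line lies 32 mm above the point. The reel hangs between, axle along x. Point: centre of the plate's top, about 8 mm above the bench; z up.
- black_vial_mid (a point): Upright glass vial with a black screw cap, 16 mm in diameter, 50 mm tall, 14 g; the cap is the top 12 mm. It stays where it is. Point: on its axis, half-way up, 25 mm above its foot; z points up.
- black_jar_mid (a point): Upright glass sample jar with a black screw cap, 58 mm in diameter, 76 mm tall. It stays where it is. Point: on its axis, half-way up, 38 mm above its foot; z points up.

How it is judged:
At the end, for the whole second after the job is handed in: Vials on the floor of their own-coloured cups, silver jar on the ring floor (within 12-13 mm of centre, 4 mm in height, tilt under 0.12 rad); reel axle at the bottom of both slots (12 mm, +-3 mm in height, 0.10 rad); black-capped vial and jar upright within 30 mm of their start; all at rest (horizontal distance between red_vial_mid and red_cup_seat below 0.012 m and z of red_vial_mid in the frame of red_cup_seat between 0.021 and 0.029 m and angle between each of red_vial_mid, blue_vial_mid, silver_jar_mid, black_vial_mid, black_jar_mid's own z axis and vertical below 0.12 rad and horizontal distance between blue_vial_mid and blue_cup_seat below 0.012 m and z of blue_vial_mid in the frame of blue_cup_seat between 0.021 and 0.029 m and horizontal distance between silver_jar_mid and jar_ring_seat below 0.013 m and z of silver_jar_mid in the frame of jar_ring_seat between 0.0275 and 0.0355 m and horizontal distance between reel_mid and reel_bracket_seat below 0.012 m and z of reel_mid in the frame of reel_bracket_seat between 0.029 and 0.0345 m and angle between the x axis of reel_mid and the x axis of reel_bracket_seat, either way round below 0.1 rad and distance of each of black_vial_mid, black_jar_mid from where it was at the start of the episode below 0.03 m and linear speed of each of red_vial, blue_vial, silver_jar, reel, black_vial, black_jar below 0.02 m/s); the robot touches nothing.
It fails at once if the black-capped vial is moved by more than 30 mm or tipped over (distance of black_vial_mid from where it was at the start of the episode above 0.03 m or angle between black_vial_mid's own z axis and vertical above 0.5 rad).
It fails at once if the black-capped jar is moved by more than 30 mm or tipped over (distance of black_jar_mid from where it was at the start of the episode above 0.03 m or angle between black_jar_mid's own z axis and vertical above 0.5 rad).
It also fails if it takes over 109 s, if anything falls off the work surface, if the arm or the gripper's body presses on something with over 40 N, if the wrist force passes 120 N, or if a joint passes its speed limit or range.

## Working session

There is one attempt and no reset: what is moved stays moved. The work goes in short steps, Python scripts to look and compute and a tool call to move; the robot and the scene stay as the last step left them, time stands still between calls to the robot, and variables do not carry over. Pictures are saved under pics/ and viewed, at most 14 in all, crops included, and the job is handed in when it is done.

Besides the shell and the picture viewer there is one more tool, called after ">>>" by a JSON object that holds its "fn" and its "kwargs". send_rows: Moves the arm, as the interface text tells. Its arguments: {"type":"object","properties":{"offset":{"type":"array"},"angular":{"type":"array"},"hand":{"type":"array"}},"required":["offset","angular","hand"]}

```bash
mkdir -p pics; ls
cat > h.py <<'E'
import numpy as np, cv2
from plant import readout, optics, ctrl
from scipy.spatial.transform import Rotation as R
def rot(o):
    o=np.array(o,float)
    if o.shape==(3,3): return o
    return R.from_euler('xyz',o).as_matrix() if o.size==3 else R.from_quat(o).as_matrix()
def cloud(f):
    H,W=f['depth'].shape; fl=H/2/np.tan(np.radians(f['fovy'])/2)
    K=np.array([[fl,0,f['cx']],[0,fl,f['cy']],[0,0,1.]])
    v,u=np.mgrid[0:H,0:W]; p=np.stack([u.ravel(),v.ravel()],1).astype(np.float64)[:,None]
    s=cv2.undistortPoints(p,K,np.array([f['k1'],0,0,0.]))[:,0]
    d=f['depth'].ravel(); c=np.stack([s[:,0]*d,-s[:,1]*d,-d],1)
    P=c@rot(f['orientation']).T+np.array(f['origin']); P[d==0]=np.nan
    return P.reshape(H,W,3)
E
python3 - <<'E'
from h import *
for n in('scene','top'):
    f=optics.grab_frame(n); cv2.imwrite(f'pics/{n}0.png',f['color']); np.savez(n+'0.npz',**f)
    print({k:v for k,v in f.items() if k not in('color','depth')})
print(readout.observe())
E
```

```text
pics
{'fovy': 51.037163661408016, 'cx': 261.10622100259036, 'cy': 191.78715896171448, 'k1': -0.13342098082244958, 'origin': array([-0.12600211,  0.74757818,  0.53247564]), 'orientation': array([ 1.09922277,  0.0195865 , -2.37440858])}
{'fovy': 48.55035241514632, 'cx': 253.7706163914332, 'cy': 193.6685453239318, 'k1': -0.04284716450859842, 'origin': array([0.43607061, 0.12304933, 1.18892839]), 'orientation': array([ 0.05799293, -0.010029  , -1.54584631])}
{'time_s': 0.1, 'q': array([ 0.99941752,  0.4351502 ,  0.02501251,  1.57397659, -0.01158894,
        1.13399868, -0.07509843]), 'dq': array([ 0.00060772, -0.00361803,  0.00144797, -0.00331267,  0.00073804,
        0.00030098, -0.0011981 ]), 'effort': array([ 4.17310162e-03, -6.69126105e+01,  9.88561772e-01, -3.15143895e+01,
       -6.05081627e-02,  3.74055980e-02,  7.46313049e-05]), 'tool_pos': array([ 0.28223914, -0.55742332,  0.40403708]), 'orientation': array([-3.14021304e+00,  1.52966758e-04,  4.68680767e-01]), 'force': array([-0.13802888,  0.05146325,  0.42332159]), 'ft_torque': array([ 0.00621924, -0.00968471,  0.07015235]), 'grasp_force': 0.0, 'grip_width': 1.0045740328847457}
```

View pics/top0.png

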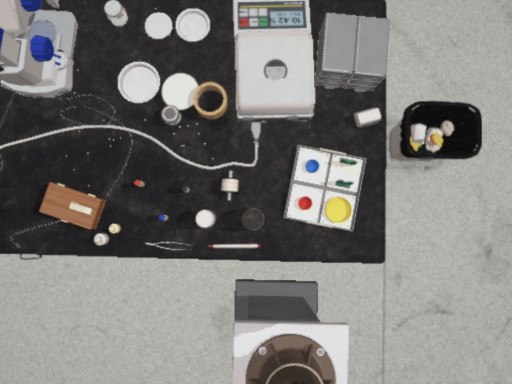

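View pics/scene0.png

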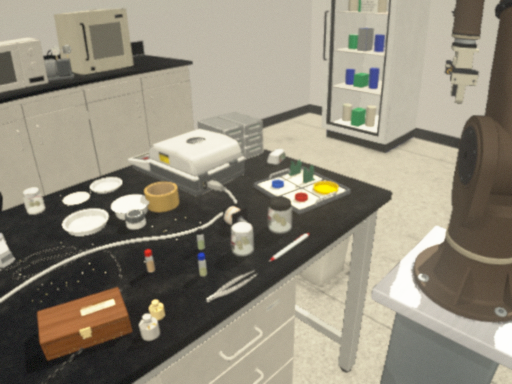

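The top view shows the caddy around (325,187): blue cup (312,166), red cup (305,203), ring (338,210) and brackets (346,172). The red vial is at (139,183), blue vial (164,218), black vial (186,189), silver jar (205,218), black jar (253,218) and reel (230,185).

```bash
cat > loc.py <<'E'
from h import *
import sys
def load(n,f=None):
    f=f or dict(np.load(n+'0.npz')); return f,cloud(f)
def near(P,c,r,z0,z1):
    m=(np.hypot(P[...,0]-c[0],P[...,1]-c[1])<r)&(P[...,2]>z0)&(P[...,2]<z1); return P[m],m
E
python3 - <<'E'
from loc import *
f,P=load('top'); g,Q=load('scene')
px=dict(red=(139,183),blue=(164,218),black=(186,189),silver=(205,218),bjar=(253,218),reel=(230,185),bcup=(312,166),rcup=(305,203),ring=(338,210),brack=(346,172))
rad=dict(red=.03,blue=.03,black=.03,silver=.05,bjar=.05,reel=.06)
for k,(u,v) in px.items():
    c=P[v,u]; print(k,c.round(4),end=' ')
    if k in rad:
        for X in(P,Q):
            a,_=near(X,c,rad[k],.012,.12); 
            if len(a): print(len(a),'min',a.min(0).round(4),'max',a.max(0).round(4),end=' | ')
            t=a[a[:,2]>a[:,2].max()-.006] if len(a) else a
            if len(t): print('top',len(t),((t.min(0)+t.max(0))/2).round(4),end=' || ')
    print()
print('table z',np.nanmedian(P[230:238,280:380,2]),np.nanmedian(P[150:180,60:120,2]))
hsv=cv2.cvtColor(f['color'],cv2.COLOR_BGR2HSV); m=np.zeros(hsv.shape[:2],bool); m[140:235,280:372]=1
for n,lo,hi in(('yellow',20,35),('blue',100,130),('green',50,95),('red',170,180)):
    k=m&(hsv[...,1]>120)&(hsv[...,2]>40)&(hsv[...,0]>=lo)&(hsv[...,0]<=hi)
    a=P[k]; print(n,k.sum(),((np.nanmin(a,0)+np.nanmax(a,0))/2).round(4),np.nanmean(a,0).round(4),np.nanmin(a,0).round(3),np.nanmax(a,0).round(3))
cv2.imwrite('pics/c1.png',cv2.resize(f['color'][140:240,120:380],None,fx=3,fy=3,interpolation=cv2.INTER_CUBIC))
E
```

```text
red [0.5233 0.4221 0.0501] 45 min [0.5176 0.419  0.0139] max [0.5326 0.4332 0.055 ] | top 17 [0.5257 0.4272 0.052 ] || 140 min [0.5162 0.4206 0.012 ] max [0.5331 0.4372 0.0538] | top 28 [0.5254 0.4299 0.0509] || 
blue [0.4312 0.3544 0.0346] 36 min [0.4283 0.3514 0.0155] max [0.4394 0.3651 0.0559] | top 13 [0.4337 0.3591 0.0533] || 138 min [0.423  0.3514 0.0125] max [0.44   0.3681 0.0534] | top 34 [0.4326 0.36   0.0504] || 
black [0.5102 0.2948 0.0526] 36 min [0.5051 0.2937 0.0136] max [0.5188 0.3088 0.0537] | top 19 [0.5127 0.3018 0.0509] || 113 min [0.5026 0.2942 0.0124] max [0.518  0.3093 0.0521] | top 28 [0.5108 0.3009 0.0493] || 
silver [0.4341 0.2405 0.0631] 288 min [0.4098 0.2192 0.0138] max [0.4585 0.2646 0.07  ] | top 100 [0.434 0.244 0.067] || 621 min [0.4066 0.2213 0.0122] max [0.4539 0.2692 0.0663] | top 205 [0.4319 0.2437 0.0633] || 
bjar [0.4373 0.1139 0.0738] 367 min [0.408  0.0869 0.0529] max [0.4639 0.1431 0.0832] | top 127 [0.4347 0.1152 0.0802] || 743 min [0.4043 0.0889 0.0121] max [0.4589 0.1439 0.0795] | top 206 [0.4334 0.1146 0.0765] || 
reel [0.5244 0.1778 0.0458] 296 min [0.4873 0.1565 0.0132] max [0.5643 0.2051 0.0539] | top 63 [0.5265 0.1817 0.0509] || 412 min [0.4858 0.1543 0.012 ] max [0.5452 0.2068 0.0524] | top 112 [0.5251 0.1806 0.0494] || 
bcup [ 0.5861 -0.0474  0.0115] 
rcup [ 0.4824 -0.0295  0.0126] 
ring [ 0.4653 -0.1218  0.0117] 
brack [ 0.5718 -0.1427  0.0121] 
table z 0.000348094662137699 0.00041612216486541787
yellow 507 [ 0.4679 -0.1209  0.0154] [ 0.4669 -0.1221  0.0099] [ 0.435 -0.156  0.003] [ 0.501 -0.085  0.028]
blue 122 [ 0.5871 -0.0459  0.0125] [ 0.5871 -0.0473  0.0106] [ 0.571 -0.063  0.002] [ 0.604 -0.029  0.023]Traceback (most recent call last):
  File "<stdin>", line 18, in <module>
    res = np.fmin.reduce(a, axis=axis, out=out, **kwargs)
ValueError: zero-size array to reduction operation fmin which has no identity
```

Run:
```python
from loc import *
f,P=load('top');g,Q=load('scene')
cv2.imwrite('pics/c1.png',cv2.resize(f['color'][140:240,275:375],None,fx=6,fy=6,interpolation=cv2.INTER_CUBIC))
cv2.imwrite('pics/c2.png',cv2.resize(g['color'][150:220,215:355],None,fx=5,fy=5,interpolation=cv2.INTER_CUBIC))
for n,(F,X) in dict(top=(f,P),scene=(g,Q)).items():
    hsv=cv2.cvtColor(F['color'],cv2.COLOR_BGR2HSV)
    box=(np.abs(X[...,0]-.525)<.12)&(np.abs(X[...,1]+.085)<.12)
    for c,lo,hi in(('yellow',20,35),('blue',100,130),('green',36,95),('red',0,12),('red2',168,180)):
        k=box&(hsv[...,1]>90)&(hsv[...,2]>25)&(hsv[...,0]>=lo)&(hsv[...,0]<=hi); a=X[k]
        if len(a)>5: print(n,c,len(a),(np.nanmin(a,0)/2+np.nanmax(a,0)/2).round(4),np.median(a,0).round(4),np.nanmin(a,0).round(3),np.nanmax(a,0).round(3))
    b=X[(np.hypot(X[...,0]-.573,X[...,1]+.14)<.05)&(X[...,2]>.035)]
    print(n,'brk',len(b),b.mean(0).round(4),b.min(0).round(3),b.max(0).round(3))
    r=X[(np.hypot(X[...,0]-.525,X[...,1]-.181)<.055)&(X[...,2]>.012)]
    w,V=np.linalg.eigh(np.cov(r[:,:2].T)); print('reel axis',V[:,1])
```

```text
top yellow 535 [ 0.4666 -0.1203  0.0154] [ 0.4674 -0.1221  0.0095] [ 0.432 -0.157  0.003] [ 0.501 -0.084  0.028]
top blue 132 [ 0.586  -0.0462  0.0125] [ 0.5865 -0.0475  0.0102] [ 0.568 -0.063  0.002] [ 0.604 -0.029  0.023]
top green 61 [ 0.5665 -0.1386  0.0299] [ 0.5404 -0.1367  0.0199] [ 0.533 -0.16   0.006] [ 0.6   -0.117  0.054]
top red 136 [ 0.4824 -0.0287  0.014 ] [ 0.4827 -0.0297  0.0095] [ 0.465 -0.045  0.005] [ 0.499 -0.012  0.023]
top brk 78 [ 0.5682 -0.1387  0.0467] [ 0.538 -0.165  0.035] [ 0.603 -0.114  0.06 ]
reel axis [-0.99985655  0.01693742]
scene yellow 311 [ 0.4686 -0.1227  0.0159] [ 0.4719 -0.1279  0.0114] [ 0.422 -0.175  0.006] [ 0.515 -0.071  0.026]
scene blue 68 [ 0.5859 -0.0471  0.0146] [ 0.5879 -0.0426  0.0153] [ 0.566 -0.066  0.008] [ 0.606 -0.028  0.021]
scene red 105 [ 0.4819 -0.03    0.0152] [ 0.485  -0.0278  0.0147] [ 0.462 -0.05   0.008] [ 0.501 -0.01   0.022]
scene brk 112 [ 0.571  -0.139   0.0449] [ 0.538 -0.167  0.035] [ 0.604 -0.113  0.058]
reel axis [-0.7674498  -0.64110904]
```

View pics/c1.png

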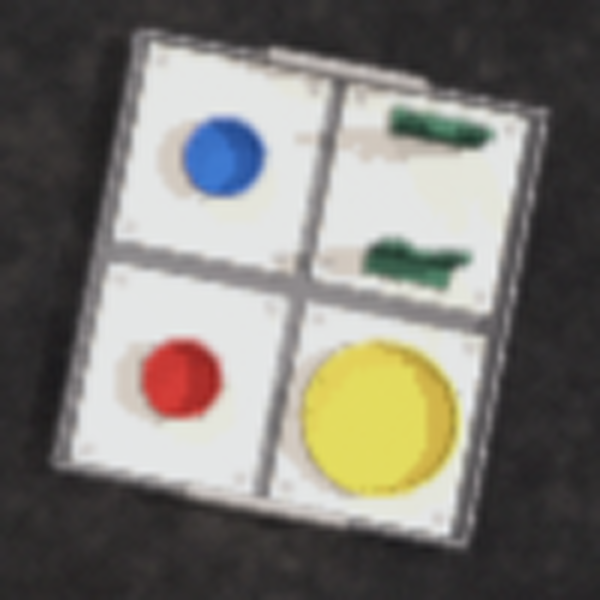

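View pics/c2.png

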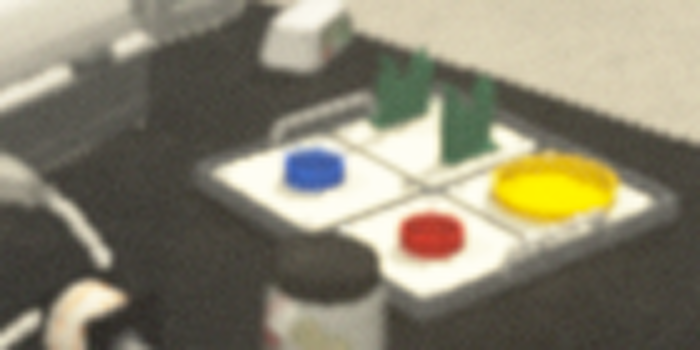

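The crops show the caddy grid yawed about −9°. In world coordinates, red is (.482,−.030), blue (.586,−.0465), ring (.4675,−.1215) and brackets (.571,−.1385). In c1 the cups are at px (222,156) and (181,379), and the brackets at (440,128) and (415,262). I'll start with the red vial.

>>> {"fn": "send_rows", "kwargs": {"offset": [[0.014,0.058,-0.005],[0.014,0.058,-0.005],[0.014,0.058,-0.005],[0.014,0.058,-0.005],[0.014,0.058,-0.005],[0.014,0.058,-0.005],[0.014,0.058,-0.005],[0.014,0.058,-0.005],[0.014,0.058,-0.005],[0.014,0.058,-0.005],[0.014,0.058,-0.005],[0.014,0.058,-0.005]], "angular": [[0,0,0],[0,0,0],[0,0,0],[0,0,0],[0,0,0],[0,0,0],[0,0,0],[0,0,0],[0,0,0],[0,0,0],[0,0,0],[0,0,0]], "hand": [0.45,0.45,0.45,0.45,0.45,0.45,0.45,0.45,0.45,0.45,0.45,0.45]}}

```text
time_s: 1.6
tool_pos: [0.4505, 0.1401, 0.3445]
orientation: [3.141, 0.0, 0.468]
force: [0.8, -1.3, -1.3]
grip_width: 0.449
grasp_force: 0.0
```

>>> {"fn": "send_rows", "kwargs": {"offset": [[0.014,0.054,-0.01],[0.014,0.054,-0.01],[0.014,0.054,-0.01],[0.014,0.054,-0.01],[0.012,0.045,-0.02],[0.007,0.027,-0.02],[0,0,0]], "angular": [[0,0,0],[0,0,0],[0,0,0],[0,0,0],[0,0,0],[0,0,0],[0,0,0]], "hand": [0.45,0.45,0.45,0.45,0.45,0.45,0.45]}}

```text
time_s: 2.48
tool_pos: [0.5242, 0.4282, 0.2621]
orientation: [-3.141, 0.004, 0.471]
force: [-0.2, -1.0, -0.3]
grip_width: 0.449
grasp_force: 0.0
```

Run:
```python
from h import *
print(readout.observe()['tool_pos'],readout.observe()['q'].round(2))
f=optics.grab_frame('scene'); cv2.imwrite('pics/s1.png',cv2.resize(f['color'][120:340,60:300],None,fx=2.5,fy=2.5,interpolation=cv2.INTER_CUBIC))
```

```text
[0.52416767 0.42817812 0.2621106 ] [-0.53  0.68 -0.38  1.56  0.29  0.96 -2.1 ]
```

View pics/s1.png

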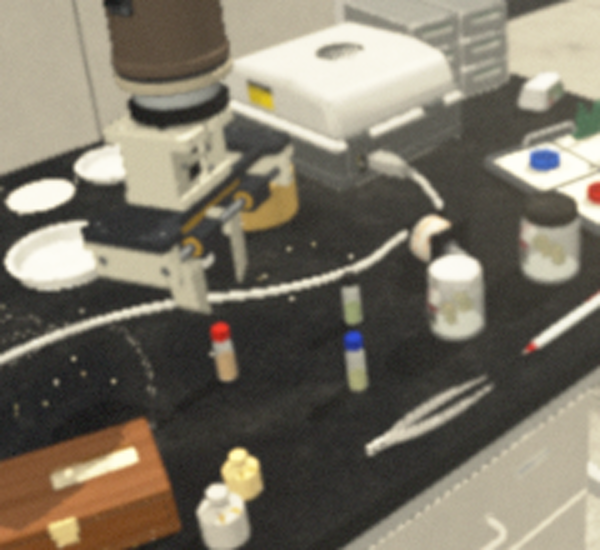

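The gripper stands above the red vial (px 222,350 in the crop) and is roughly centred on it. Lower and close.

>>> {"fn": "send_rows", "kwargs": {"offset": [[0.001,-0.001,-0.02],[0,0,-0.02],[0,0,-0.015],[0,0,-0.006],[0,0,0],[0,0,0],[0,0,0],[0,0,0],[0,0,0]], "angular": [[0,0,0],[0,0,0],[0,0,0],[0,0,0],[0,0,0],[0,0,0],[0,0,0],[0,0,0],[0,0,0]], "hand": [0.45,0.45,0.45,0.45,0.45,0.0,0.0,0.0,0.0]}}

```text
time_s: 3.65
tool_pos: [0.5265, 0.4255, 0.2041]
orientation: [-3.142, -0.001, 0.469]
force: [-0.6, -0.3, 2.3]
grip_width: 0.155
grasp_force: 30.0
```

>>> {"fn": "send_rows", "kwargs": {"offset": [[0,0,0.045],[0,-0.01,0.05],[-0.004,-0.045,0],[-0.005,-0.057,0],[-0.006,-0.058,0],[-0.006,-0.058,0],[-0.006,-0.058,0],[-0.006,-0.058,0],[-0.006,-0.057,0],[-0.004,-0.04,0],[-0.0015,-0.0145,0],[0,0,0]], "angular": [[0,0,0],[0,0,0],[0,0,0],[0,0,0],[0,0,0],[0,0,0],[0,0,0],[0,0,0],[0,0,0],[0,0,0],[0,0,0],[0,0,0]], "hand": [0,0,0,0,0,0,0,0,0,0,0,0]}}

```text
time_s: 5.15
tool_pos: [0.4819, -0.0304, 0.2988]
orientation: [3.142, -0.0, 0.467]
force: [0.4, 0.3, -0.3]
grip_width: 0.158
grasp_force: 30.0
```

Run:
```python
from loc import *
s=readout.observe();print(s['tool_pos'],s['grip_width'],s['q'].round(2))
g=optics.grab_frame('scene');X=cloud(g);hsv=cv2.cvtColor(g['color'],cv2.COLOR_BGR2HSV)
k=(np.hypot(X[...,0]-.482,X[...,1]+.03)<.03)&(X[...,2]>.07)&(X[...,2]<.12);a=X[k];print(len(a),a.min(0),a.max(0),a.mean(0))
```

```text
[ 0.48189388 -0.03040391  0.29884641] 0.1578389617830412 [ 0.27  0.37 -0.4   2.01  0.2   0.8  -1.35]
44 [ 0.47222082 -0.03561088  0.09577002] [ 0.48796708 -0.02082324  0.11859963] [ 0.47815072 -0.02675277  0.10752458]
```

>>> {"fn": "send_rows", "kwargs": {"offset": [[0.001,0,-0.03],[0,0,-0.03],[0,0,-0.015],[0,0,-0.007],[0,0,-0.003],[0,0,0],[0,0,0],[0,0,0],[0,0,0.03],[0.005,0.045,0.03],[0,0.055,0],[0,0.055,0]], "angular": [[0,0,0],[0,0,0],[0,0,0],[0,0,0],[0,0,0],[0,0,0],[0,0,0],[0,0,0],[0,0,0],[0,0,0],[0,0,0],[0,0,0]], "hand": [0,0,0,0,0,0,0.45,0.45,0.45,0.45,0.45,0.45]}}

```text
time_s: 6.7
tool_pos: [0.4881, 0.1262, 0.2746]
orientation: [3.141, -0.002, 0.467]
force: [0.7, -0.3, 0.1]
grip_width: 0.451
grasp_force: 0.0
```

Run:
```python
from loc import *
s=readout.observe();print(s['tool_pos'],s['grip_width'],s['force'])
for n in('scene','top'):
    X=cloud(optics.grab_frame(n))
    for c in((.482,-.03),(.433,.359)):
        a,_=near(X,c,.025,.03,.08)
        if len(a): print(n,len(a),a.min(0).round(4),a.max(0).round(4),a.mean(0).round(4))
```

```text
[0.48807378 0.12616854 0.27460774] 0.45119736179859726 [ 0.68818626 -0.27575546  0.12870299]
scene 63 [ 0.473  -0.036   0.0302] [ 0.4899 -0.0216  0.0605] [ 0.4806 -0.0272  0.046 ]
scene 85 [0.4246 0.3517 0.0302] [0.4397 0.3672 0.0526] [0.4304 0.3605 0.0424]
top 32 [ 0.4758 -0.0344  0.0331] [ 0.4891 -0.0212  0.0624] [ 0.4825 -0.0273  0.053 ]
top 30 [0.4283 0.3522 0.0306] [0.4393 0.3658 0.0545] [0.4337 0.3577 0.047 ]
```

>>> {"fn": "send_rows", "kwargs": {"offset": [[-0.012,0.052,0],[-0.014,0.058,0],[-0.014,0.058,0],[-0.011,0.046,0],[-0.004,0.018,-0.01],[0,0,-0.02],[0,0,-0.02],[0,0,-0.015],[0,0,-0.007],[0,0,0]], "angular": [[0,0,0],[0,0,0],[0,0,0],[0,0,0],[0,0,0],[0,0,0],[0,0,0],[0,0,0],[0,0,0],[0,0,0]], "hand": [0.45,0.45,0.45,0.45,0.45,0.45,0.45,0.45,0.45,0.45]}}

```text
time_s: 8.05
tool_pos: [0.433, 0.3566, 0.2015]
orientation: [3.141, 0.001, 0.468]
force: [-0.5, -0.4, 0.7]
grip_width: 0.448
grasp_force: 0.0
```

>>> {"fn": "send_rows", "kwargs": {"offset": [[0,0.001,0],[0,0,0],[0,0,0],[0,0,0.045],[0.003,-0.008,0.05],[0.018,-0.048,0.005],[0.021,-0.056,0],[0.021,-0.056,0],[0.021,-0.056,0],[0.021,-0.056,0],[0.021,-0.056,0],[0.018,-0.047,0]], "angular": [[0,0,0],[0,0,0],[0,0,0],[0,0,0],[0,0,0],[0,0,0],[0,0,0],[0,0,0],[0,0,0],[0,0,0],[0,0,0],[0,0,0]], "hand": [0,0,0,0,0,0,0,0,0,0,0,0]}}

```text
time_s: 9.55
tool_pos: [0.5773, -0.0277, 0.302]
orientation: [3.141, -0.0, 0.467]
force: [0.6, 0.0, 0.0]
grip_width: 0.162
grasp_force: 30.0
```

>>> {"fn": "send_rows", "kwargs": {"offset": [[0.007,-0.018,0],[0,0,0],[0,0,0]], "angular": [[0,0,0],[0,0,0],[0,0,0]], "hand": [0,0,0]}}

```text
time_s: 9.93
tool_pos: [0.5834, -0.0408, 0.3018]
orientation: [-3.14, -0.0, 0.471]
force: [-0.2, 0.3, -0.4]
grip_width: 0.163
grasp_force: 30.0
```

Run:
```python
from loc import *
s=readout.observe();print(s['tool_pos'],s['grip_width'],s['q'].round(2))
X=cloud(optics.grab_frame('scene'));a,_=near(X,s['tool_pos'],.03,.07,.122);print(len(a),a.min(0),a.max(0),a.mean(0))
```

```text
[ 0.58342595 -0.04084867  0.30182927] 0.16311261460620344 [ 0.24  0.5  -0.36  1.77  0.22  0.91 -1.32]
33 [ 0.57452437 -0.04436506  0.10128524] [ 0.58565369 -0.03066079  0.1212229 ] [ 0.5795905  -0.03637914  0.11099717]
```

>>> {"fn": "send_rows", "kwargs": {"offset": [[0.003,-0.006,-0.03],[0,0,-0.03],[0,0,-0.017],[0,0,-0.009],[0,0,-0.0055],[0,0,0],[0,0,0],[0,0,0],[0,0,0.03],[0,0.02,0.04],[-0.02,0.05,0.01],[-0.025,0.055,0]], "angular": [[0,0,0],[0,0,0],[0,0,0],[0,0,0],[0,0,0],[0,0,0],[0,0,0],[0,0,0],[0,0,0],[0,0,0],[0,0,0],[0,0,0]], "hand": [0,0,0,0,0,0,0.45,0.45,0.45,0.45,0.85,0.85]}}

```text
time_s: 11.48
tool_pos: [0.5421, 0.0767, 0.2918]
orientation: [3.141, -0.003, 0.466]
force: [-0.1, 1.0, -0.1]
grip_width: 0.626
grasp_force: 0.0
```

Run:
```python
from loc import *
s=readout.observe();print(s['tool_pos'],s['grip_width'],s['force'])
for n in('scene','top'):
    X=cloud(optics.grab_frame(n))
    for c in((.586,-.0465),(.434,.243)):
        a,_=near(X,c,.035,.03,.08)
        if len(a): print(n,len(a),a.min(0).round(4),a.max(0).round(4),a.mean(0).round(4))
```

```text
[0.54208954 0.07669954 0.29177823] 0.6255445552799366 [-0.09625317  1.0179269  -0.13486634]
scene 51 [ 0.5784 -0.0544  0.0304] [ 0.591  -0.04    0.0612] [ 0.5841 -0.0457  0.0473]
scene 475 [0.4064 0.2209 0.03  ] [0.4538 0.2686 0.0659] [0.4243 0.2502 0.0531]
top 279 [0.4098 0.2192 0.0305] [0.4584 0.2646 0.0706] [0.4334 0.2416 0.0608]
```

>>> {"fn": "send_rows", "kwargs": {"offset": [[-0.027,0.042,0],[-0.032,0.049,0],[-0.032,0.049,0],[-0.016,0.024,-0.01],[-0.001,0.002,-0.03],[0,0,-0.03],[0,0,-0.015],[0,0,-0.007],[0,0,0],[0,0,0],[0,0,0],[0,0,0]], "angular": [[0,0,0],[0,0,0],[0,0,0],[0,0,0],[0,0,0],[0,0,0],[0,0,0],[0,0,0],[0,0,0],[0,0,0],[0,0,0],[0,0,0]], "hand": [0.85,0.85,0.85,0.85,0.85,0.85,0.85,0.85,0.85,0,0,0]}}

```text
time_s: 13.08
tool_pos: [0.434, 0.2419, 0.1986]
orientation: [3.142, -0.001, 0.469]
force: [0.7, -0.5, -0.3]
grip_width: 0.573
grasp_force: 0.0
```

>>> {"fn": "send_rows", "kwargs": {"offset": [[0,0,0],[0,0,0],[0,0,0.03],[0,0,0.045],[0.001,-0.01,0.05],[0.0035,-0.04,0.005],[0.005,-0.055,0],[0.005,-0.055,0],[0.005,-0.055,0],[0.005,-0.055,0],[0.005,-0.052,0],[0.003,-0.03,0]], "angular": [[0,0,0],[0,0,0],[0,0,0],[0,0,0],[0,0,0],[0,0,0],[0,0,0],[0,0,0],[0,0,0],[0,0,0],[0,0,0],[0,0,0]], "hand": [0,0,0,0,0,0,0,0,0,0,0,0]}}

```text
time_s: 14.58
tool_pos: [0.4659, -0.1131, 0.3279]
orientation: [3.141, 0.001, 0.466]
force: [0.0, 0.3, -1.2]
grip_width: 0.537
grasp_force: 30.0
```

>>> {"fn": "send_rows", "kwargs": {"offset": [[0.001,-0.011,0],[0,0,0],[0,0,0]], "angular": [[0,0,0],[0,0,0],[0,0,0]], "hand": [0,0,0]}}

```text
time_s: 14.95
tool_pos: [0.4674, -0.1195, 0.3282]
orientation: [-3.141, -0.0, 0.471]
force: [-0.7, 0.5, -1.2]
grip_width: 0.542
grasp_force: 30.0
```

Run:
```python
from loc import *
s=readout.observe();print(s['tool_pos'],s['grip_width'],s['force'])
X=cloud(optics.grab_frame('scene'));a,_=near(X,s['tool_pos'],.045,.07,.15);print(len(a),a.min(0),a.max(0),a.mean(0))
```

```text
[ 0.46736081 -0.11946471  0.32819152] 0.5415283088634424 [-0.67707005  0.47879134 -1.23800129]
111 [ 0.44119573 -0.13196286  0.13096725] [ 0.48719812 -0.09019293  0.14994345] [ 0.45678292 -0.10374923  0.14081507]
```

>>> {"fn": "send_rows", "kwargs": {"offset": [[0.001,-0.003,-0.035],[0,0,-0.035],[0,0,-0.025],[0,0,-0.015],[0,0,-0.006],[0,0,-0.003],[0,0,0],[0,0,0],[0,0,0],[0,0,0],[0,0,0.04],[0,0,0.05]], "angular": [[0,0,0],[0,0,0],[0,0,0],[0,0,0],[0,0,0],[0,0,0],[0,0,0],[0,0,0],[0,0,0],[0,0,0],[0,0,0],[0,0,0]], "hand": [0,0,0,0,0,0,0,0.8,0.8,0.8,0.8,0.8]}}

```text
time_s: 16.5
tool_pos: [0.4679, -0.124, 0.2996]
orientation: [-3.14, 0.002, 0.469]
force: [1.2, -0.5, 0.8]
grip_width: 0.799
grasp_force: 0.0
```

Run:
```python
from loc import *
s=readout.observe();print(s['tool_pos'],s['grip_width'],s['force'],s['q'].round(2))
X=cloud(optics.grab_frame('scene'))
for c,r in(((.467,-.1215),.045),((.482,-.03),.025),((.586,-.0465),.025)):
    a,_=near(X,c,r,.03,.078);print(len(a),a.min(0),a.max(0),a.mean(0))
a,_=near(X,(.467,-.1215),.045,.066,.078);print('top',(a.min(0)+a.max(0))/2,len(a))
r,_=near(X,(.525,.181),.06,.012,.06)
print('reel',r.min(0),r.max(0))
```

```text
[ 0.46791954 -0.12401914  0.29961635] 0.7988892583240356 [ 1.22269642 -0.47083111  0.80255888] [ 0.4   0.36 -0.31  2.01  0.15  0.79 -1.11]
327 [ 0.44295491 -0.14363823  0.0301327 ] [ 0.4904738  -0.09509174  0.07460059] [ 0.46208467 -0.11148076  0.0560374 ]
61 [ 0.47327957 -0.03709489  0.03069002] [ 0.48863719 -0.0205913   0.06080944] [ 0.48042105 -0.02686244  0.04654239]
53 [ 0.57595529 -0.05268942  0.0304284 ] [ 0.59394759 -0.03984221  0.06051812] [ 0.5844845  -0.04601185  0.04645384]
top [ 0.46852786 -0.12037497  0.07035119] 112
reel [0.48459294 0.15284151 0.01207763] [0.54627667 0.20680927 0.05286228]
```

>>> {"fn": "send_rows", "kwargs": {"offset": [[0.008,0.043,0],[0.0105,0.056,0],[0.0105,0.056,0],[0.0105,0.056,0],[0.0105,0.056,0],[0.007,0.037,-0.01],[0.001,0.001,-0.02],[0,0,0]], "angular": [[0,0,-0.08],[0,0,-0.12],[0,0,-0.12],[0,0,-0.1],[0,0,-0.067],[0,0,0],[0,0,0],[0,0,0]], "hand": [0.7,0.7,0.7,0.7,0.7,0.7,0.7,0.7]}}

```text
time_s: 17.55
tool_pos: [0.5257, 0.181, 0.268]
orientation: [3.14, 0.003, -0.017]
force: [-0.3, -0.1, -0.1]
grip_width: 0.698
grasp_force: 0.0
```

Run:
```python
from h import *
s=readout.observe();print(s['tool_pos'],s['orientation'],s['grip_width'],s['q'].round(2))
f=optics.grab_frame('scene'); cv2.imwrite('pics/s2.png',cv2.resize(f['color'][110:270,140:360],None,fx=3,fy=3,interpolation=cv2.INTER_CUBIC))
```

```text
[0.52570695 0.18099289 0.26798633] [ 3.14027999e+00  2.72840847e-03 -1.73804540e-02] 0.6978411816355579 [-0.25  0.49 -0.24  1.88  0.16  0.79 -2.17]
```

View pics/s2.png

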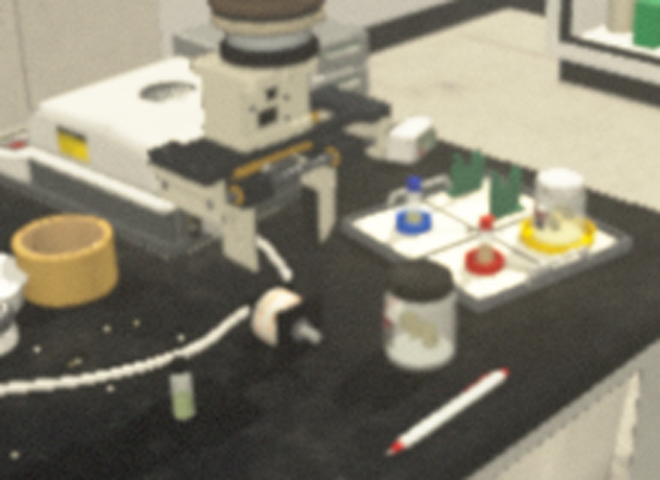

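All three items stand in their places, and the gripper is above the reel (px 275,315). Lower and grip.

>>> {"fn": "send_rows", "kwargs": {"offset": [[0,0,-0.025],[0,0,-0.025],[0,0,-0.017],[0,0,-0.009],[0,0,-0.004],[0,0,0],[0,0,0],[0,0,0],[0,0,0],[0,0,0],[0,0,0]], "angular": [[0,0,0],[0,0,0],[0,0,0],[0,0,0],[0,0,0],[0,0,0],[0,0,0],[0,0,0],[0,0,0],[0,0,0],[0,0,0]], "hand": [0.7,0.7,0.7,0.7,0.7,0.7,0,0,0,0,0]}}

```text
time_s: 18.98
tool_pos: [0.5265, 0.1809, 0.1896]
orientation: [-3.142, -0.0, -0.018]
force: [-0.0, -0.7, 6.6]
grip_width: 0.472
grasp_force: 30.0
```

>>> {"fn": "send_rows", "kwargs": {"offset": [[0,0,0.03],[0,0,0.045],[0,-0.01,0.05],[0.006,-0.04,0.005],[0.0075,-0.055,0],[0.0075,-0.055,0],[0.0075,-0.055,0],[0.0075,-0.055,0],[0.0065,-0.038,0],[0.002,-0.012,0],[0,0,0],[0,0,0]], "angular": [[0,0,0],[0,0,0],[0,0,0],[0,0,-0.03],[0,0,-0.04],[0,0,-0.04],[0,0,-0.03],[0,0,0],[0,0,0],[0,0,0],[0,0,0],[0,0,0]], "hand": [0,0,0,0,0,0,0,0,0,0,0,0]}}

```text
time_s: 20.48
tool_pos: [0.5709, -0.1371, 0.3191]
orientation: [-3.141, 0.001, -0.156]
force: [-0.2, 0.2, -0.5]
grip_width: 0.473
grasp_force: 30.0
```

Run:
```python
from loc import *
s=readout.observe();print(s['tool_pos'],s['orientation'],s['grip_width'],s['q'].round(2))
f=optics.grab_frame('scene'); X=cloud(f)
cv2.imwrite('pics/s3.png',cv2.resize(f['color'][90:230,220:360],None,fx=4,fy=4,interpolation=cv2.INTER_CUBIC))
a,_=near(X,s['tool_pos'],.06,.11,.19);print(len(a),a.min(0),a.max(0))
```

```text
[ 0.57086227 -0.13709716  0.31910322] [-3.14055839e+00  5.15165956e-04 -1.55888949e-01] 0.472627494080319 [ 0.26  0.46 -0.16  1.76  0.09  0.92 -1.66]
446 [ 0.53141775 -0.1756229   0.13150401] [ 0.59270366 -0.09201569  0.18960463]
```

View pics/s3.png

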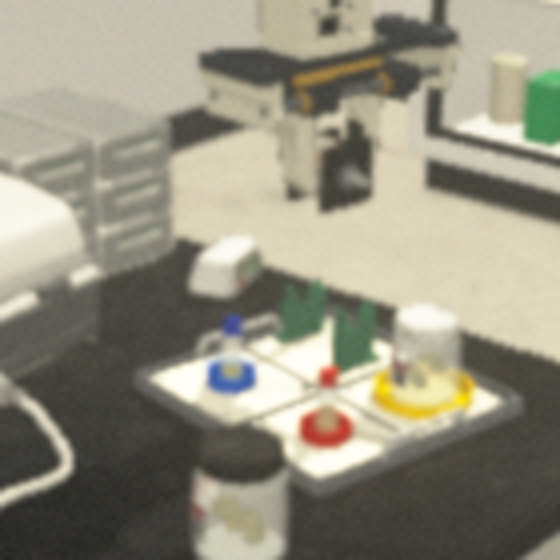

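The reel hangs above the brackets (px 330,320), aligned with them. Lower to the flare first, then check the force.

>>> {"fn": "send_rows", "kwargs": {"offset": [[0,-0.001,-0.03],[0,0,-0.03],[0,0,-0.02],[0,0,-0.01],[0,0,-0.007],[0,0,0]], "angular": [[0,0,0],[0,0,0],[0,0,0],[0,0,0],[0,0,0],[0,0,0]], "hand": [0,0,0,0,0,0]}}

```text
time_s: 21.28
tool_pos: [0.571, -0.1398, 0.2224]
orientation: [-3.142, -0.0, -0.158]
force: [0.1, -0.2, -0.6]
grip_width: 0.471
grasp_force: 30.0
```

Run:
```python
from h import *
s=readout.observe();print(s['tool_pos'],s['force'],s['ft_torque'])
f=optics.grab_frame('scene')
cv2.imwrite('pics/s4.png',cv2.resize(f['color'][120:210,255:355],None,fx=6,fy=6,interpolation=cv2.INTER_CUBIC))
```

```text
[ 0.5709613  -0.13977675  0.22235494] [ 0.13460416 -0.22913917 -0.59627646] [0.03216206 0.00893135 0.10922213]
```

View pics/s4.png

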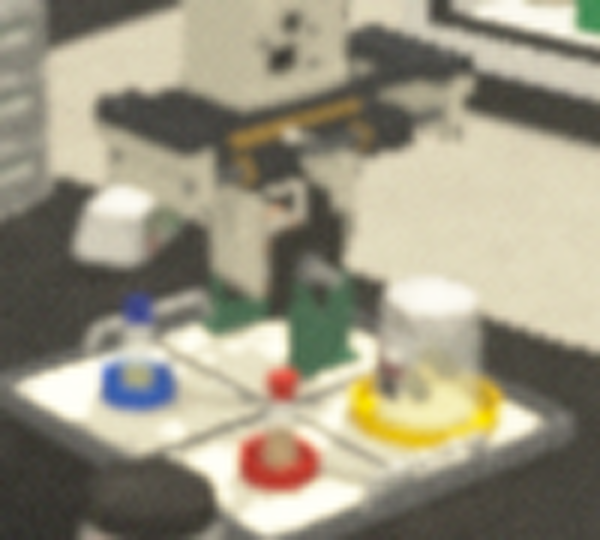

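The axle end is in the near bracket's flare (px 320,270), with no contact force. Continue down gently.

>>> {"fn": "send_rows", "kwargs": {"offset": [[0,0,-0.005],[0,0,-0.005],[0,0,-0.004],[0,0,-0.002],[0,0,0]], "angular": [[0,0,0],[0,0,0],[0,0,0],[0,0,0],[0,0,0]], "hand": [0,0,0,0,0]}}

```text
time_s: 21.95
tool_pos: [0.5708, -0.1401, 0.206]
orientation: [3.142, 0.0, -0.158]
force: [-0.3, 0.7, -0.4]
grip_width: 0.469
grasp_force: 30.0
```

>>> {"fn": "send_rows", "kwargs": {"offset": [[0,0,-0.001],[0,0,0],[0,0,0],[0,0,0],[0,0,0.03],[0,0,0.05],[-0.01,0,0.05],[-0.03,-0.03,0.04],[-0.03,-0.05,0],[-0.03,-0.05,0],[-0.02,-0.05,0],[0,0,0]], "angular": [[0,0,0],[0,0,0],[0,0,0],[0,0,0],[0,0,0],[0,0,0],[0,0,0],[0,0,0],[0,0,0],[0,0,0],[0,0,0],[0,0,0]], "hand": [0,0.65,0.65,0.65,0.65,0.65,0.65,0.65,0.65,0.65,0.65,0.65]}}

```text
time_s: 23.45
tool_pos: [0.4481, -0.3247, 0.3753]
orientation: [3.139, 0.001, -0.166]
force: [0.4, 0.1, -0.3]
grip_width: 0.651
grasp_force: 0.0
```

Run:
```python
from loc import *
g=optics.grab_frame('scene');f=optics.grab_frame('top');X=cloud(g);P=cloud(f)
A=cv2.resize(g['color'][120:220,240:350],None,fx=4,fy=4,interpolation=cv2.INTER_CUBIC);B=cv2.resize(f['color'][140:240,275:365],None,fx=4,fy=4,interpolation=cv2.INTER_CUBIC)
cv2.imwrite('pics/fin.png',np.hstack([A,B]))
for n,Z in(('s',X),('t',P)):
  for k,c,r in(('reel',(.571,-.1385),.05),('ring',(.467,-.1215),.04),('red',(.482,-.03),.02),('blue',(.586,-.0465),.02),('bjar',(.434,.115),.04),('bv',(.512,.3015),.02)):
    a,_=near(Z,c,r,.03,.09)
    if len(a): print(n,k,len(a),((a.min(0)+a.max(0))/2).round(4),a.max(0).round(4))
```

```text
s reel 298 [ 0.5679 -0.1392  0.0485] [ 0.603  -0.1112  0.0669]
s ring 323 [ 0.467  -0.1201  0.0524] [ 0.49   -0.0954  0.0743]
s red 61 [ 0.482  -0.0284  0.046 ] [ 0.49   -0.0216  0.0614]
s blue 52 [ 0.5857 -0.0455  0.0466] [ 0.5932 -0.0373  0.0621]
s bjar 603 [0.4319 0.1168 0.0545] [0.4602 0.1442 0.079 ]
s bv 66 [0.5099 0.3011 0.0417] [0.5172 0.3085 0.0531]
t reel 398 [ 0.571  -0.1388  0.0494] [ 0.6098 -0.1111  0.0688]
t ring 306 [ 0.4683 -0.1211  0.0537] [ 0.4911 -0.0975  0.0768]
t red 33 [ 0.4826 -0.0277  0.0474] [ 0.4894 -0.0209  0.062 ]
t blue 32 [ 0.5872 -0.0469  0.0487] [ 0.5938 -0.0399  0.0643]
t bjar 370 [0.436  0.115  0.0679] [0.4639 0.143  0.0836]
t bv 30 [0.512  0.3019 0.0435] [0.519  0.3089 0.0546]
```

View pics/fin.png

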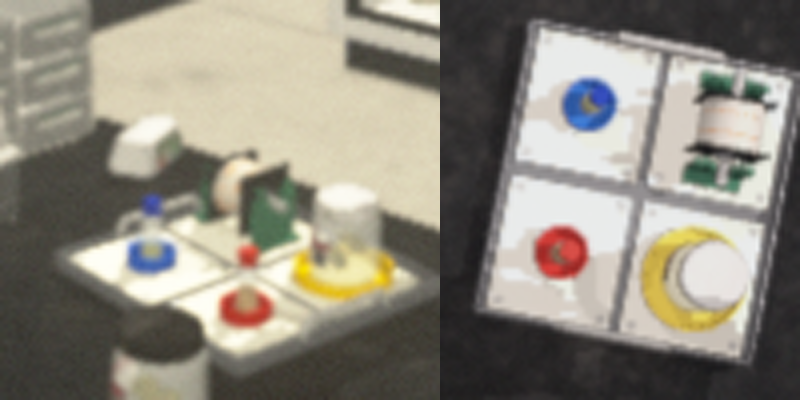

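Everything is seated: the reel sits between the brackets (px 730,130), and the vials and jar are in their holders. Handing in.

```bash
python3 -c "
from plant import ctrl
print(ctrl.close_job())"
```

```text
the job is handed in; nothing more can be done
None
```

The caddy is packed and handed in at about 23.5 s: both vials, the jar and the reel are in their holders within tolerance on the last camera check, and the black-capped vial and jar have not moved; no verdict came back.

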